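# Lever the tight lid off a wafer box

### The job

The lid of the wafer box is stuck tight. Lay the pry bar across the round edge of the fulcrum block, with its blade tip under the lid's lip, and press the bar's handle down until the lip stands clearly up and the lid is loose; do not touch the lid with the gripper before that. Then lift the lid off by its rib and lay it flat, rib up, in the middle of the notebook, without knocking over the two glass vials.

Things in the scene. Friction and masses are not known exactly. Their poses are not given: they have to be found in the camera images.
- stand: Fixed aluminium stand with a fulcrum block and a white wafer box. Origin on the desk straight under the fulcrum edge; +x points from fulcrum to box, z up. Base plate x -24..176 mm, y +-62 mm, 8 mm thick; beyond x=-24 mm the desk is bare, where the bar's handle comes down. Elsewhere, at the front left of the desk (about x=0.35, y=0.39 m in the room), a monitor 430 mm high is in the way: pass above it.
- fulcrum_top (a point): Middle of the top of the fulcrum's round steel edge, 45 mm above the desk at the stand's x=0, y=0. The edge runs along y, radius 6 mm, 50 mm long. Two upright pins at y=+-20 mm (8 mm thick, tops at 60 mm) leave a 32 mm gap for the bar. Axes as the stand's.
- box_top (a point): Centre of the fixed box's mouth, at the stand's x=116 mm, y=0, 64 mm above the desk. Box x 64..168 mm, y +-52 mm; walls 64 mm high, but the front wall, towards the fulcrum, 54 mm. Sprung rubber pads in the side walls hold the lid's front: about 20 N at the lip frees it, 6 to 9 N on the bar's handle. With the lip up about 9 mm they snap in under the lid and keep it up.
- lid_rib (a point): Centre of the rib handle on the loose grey lid (0.1 to 0.2 kg). Axes: +x from lip to back, z up. Rib 60 mm along x, 14 mm wide, 23 mm high, standing on the lid's top. Lid plate 90 x 91 x 12 mm; this point is 23 mm above its underside, 11 mm above its top. Seated, the lid's top is flush with the side walls and this point is 75 mm above the desk.
- lid_lip (a point): Middle of the outer lower edge of the lid's lip. The lip (60 mm wide along y, 7 mm thick) juts 12 mm over the box's front wall towards the fulcrum. Seated, its underside is 55 mm above the desk and this point is at the stand's x=52 mm. In the lid's frame: 64 mm in -x from the rib's centre, 20 mm below. Pressing the bar's handle end to the desk raises it 10 to 13 mm.
- bar_grip (a point): Point to grip in the pry bar's black handle, 7 mm above its flat underside. +x along the bar to the tip, z up. Bar 200 mm long, 24 mm wide, about 0.18 kg; handle 100 mm long, 14 mm thick; steel blade 100 mm long, 5 mm thick. This point is 130 mm from the tip, 70 mm from the handle's end. Laid on the fulcrum and let go, the bar tips handle down till its tip meets the lip.
- bar_tip (a point): Middle of the end of the pry bar's blade, 2.5 mm above its underside. Axes as bar_grip's.
- notebook: Closed notebook lying fixed on the desk, 210 mm along its x, 151 mm along its y, 12 mm thick; origin at the centre of its underside.
- vial_far_mid (a point): Loose glass vial with screw cap, 22 mm thick, 53 mm high, standing at the back of the desk; this is its centre. Leave it standing.
- vial_near_mid (a point): Loose glass vial like the other, standing on the robot's side; this is its centre. Leave it standing.
There are look-alikes about, which are no part of the job. What is shaped like the part that bears lid_rib but green is not meant.

How it is judged:
By the outcome, as a careful person would: the job done as asked, in the order asked, and still so for the second after the job is handed in, with the robot touching nothing.
It also fails if it takes over 72 s, if anything falls off the work surface, if the arm or the gripper's body presses on something with over 40 N, if the wrist force passes 120 N, or if a joint passes its speed limit or range.

### The arm

A 6-joint arm with a two-finger parallel gripper is mounted at the origin on the work surface; the furniture and walls round the work are solid. World frame = base frame: x ahead of the robot, y to its left, z up, the work surface at z = 0. Lengths are in m, angles in rad, forces in N, time in s.
With the tool pointing down it reaches from about 0.375 to 0.9 m from the base axis. Payload 3.1 kg.
Tool frame: the origin (TCP) lies on the mounting face of the last link; the fingertips stand 173 mm ahead of it and the grasp point (between the pads) lies 155 mm ahead of it; z points along the fingers, y is the line along which they close (so a half turn about z gives the same grasp; the last joint's range is limited). The gripper opens to 85 mm and grips with 20 to 120 N. Pads are 22 mm wide; open, the fingers measure 114 mm over their backs; the gripper's body (76 mm by 85 mm) begins 54 mm behind the grasp point. The pads swing forward as they close: fully open they stand 13 mm farther back than shut.
Start: joints at [-1.464, 0.527, 1.433, -0, 1.181, -0.178], TCP at [0.176, -0.6, 0.405] pointing down, gripper open.
Joint ranges: [-3.08, 3.08], [-0.75, 2.2], [0.22, 2.44], [-1.43, 4.57], [0, 2.65], [-2.85, 2.85]. Speed limits (rad/s): [2.79, 2.79, 3.14, 3.14, 3.14, 3.14].

### API

Orientations are given as a 3x3 rotation matrix whose columns are the frame's x, y, z axes.
In Python, from workcell import telemetry, imaging, hand_in gives the robot as it stands.
- The arm moves only by the shell command python3 -m jog 'ROWS' [FORCE]. ROWS is text: rows parted by semicolons, each of 7 numbers parted by spaces: the shift along the tool's x, y, z in m, then the turn, a rotation vector about the tool's x, y, z in degrees, then the closure, from -1 (fully open) to 1 (shut). In form: tx ty tz wx wy wz grip; .... A call has 1 to 12 rows; each row shifts and turns the commanded pose from where the row before left it, along the tool's axes as they then stand; what a row does not reach is not made up. A row lasts 1/12 s, in which the tool goes at most 41.7 mm and 7.16 degrees, less where a joint would pass 70% of its speed; a pose out of reach is approached as far as the arm can. A call with a gripper value outside its range is refused whole. The fingers move at their own pace and stop on an object; FORCE is the grip in N (left out, the last holds). Time passes only in rows, so rows that do not move let the fingers close. It gives the time, the measured TCP pose, the force, the opening and the grip force at its end, in the units of the state.
- telemetry.get_state(): the state, without advancing time (a new reading comes with each control period).
- imaging.capture(name): name is "scene" or "top" or "wrist"; returns a dict with "image" (480x640x3 uint8, red, green, blue), "z_map" (480x640 float32, m along the optical axis (not along the pixel's ray), 0 where there is no reading), "fx", "fy", "cx", "cy" (pixels), "camera_from_world" (4x4, takes a point from world to camera coordinates); the wrist camera has in their place "T_tool_cam" (4x4, takes a point from camera to tool coordinates, whose origin is the TCP and whose axes are the flange's). Camera axes: x right, y up, looking along -z (the intrinsics and any distortion apply to the point x, -y, -z); pixel columns grow to the right and rows downward; lengths in m; the calibration is good to about 2 mm. A picture is of the moment at which its call begins: read the wrist's pose just before it.
- hand_in(): hands the job in; it is judged then, once.
The state is a dict: "time": time; "qpos": joint angles; "qd": joint speeds; "joint_efforts": joint torques, N m; "eef_pos": TCP position; "tcp_rot": TCP orientation; "force": force on the tool from outside, world axes, zero at the start; "ft_torque": the same for the moment, N m; "finger_gap": finger opening in m; "grasp_force": force on a finger pad.
Only numpy, scipy, OpenCV 4.12 (cv2) and the standard library are available. Lean on these libraries where they do the work, as an engineer would, in place of code of your own. Each camera call takes 0.05 s, during which the arm holds its last target. There are 200 camera calls.

## Working session

There is one attempt and no reset: what is moved stays moved. The work goes in short steps, Python scripts to look and compute and a shell command to move; the robot and the scene stay as the last step left them, time stands still between calls to the robot, and variables do not carry over. Pictures are saved under pics/ and viewed, at most 14 in all, crops included, and the job is handed in when it is done.

```bash
ls; mkdir -p pics; cat > h.py <<'E'
import numpy as np, cv2
from workcell import telemetry, imaging
def cap(n):
    s=telemetry.get_state(); c=imaging.capture(n)
    if n=="wrist":
        T=np.eye(4);T[:3,:3]=np.array(s["tcp_rot"]);T[:3,3]=s["eef_pos"]
        c["W"]=T@np.array(c["T_tool_cam"])
    else: c["W"]=np.linalg.inv(np.array(c["camera_from_world"]))
    return c
def pts(c):
    "world xyz per pixel from z_map"
    h,w=c["z_map"].shape;u,v=np.meshgrid(np.arange(w),np.arange(h));z=c["z_map"]
    P=np.stack([(u-c["cx"])/c["fx"]*z,-(v-c["cy"])/c["fy"]*z,-z],-1)
    return P@c["W"][:3,:3].T+c["W"][:3,3]
def ray(c,u,v,z):
    d=c["W"][:3,:3]@np.array([(u-c["cx"])/c["fx"],-(v-c["cy"])/c["fy"],-1]);o=c["W"][:3,3]
    return o+d*(z-o[2])/d[2]
def save(c,f,crop=None,s=1):
    im=c["image"][...,::-1]
    if crop: im=im[crop[1]:crop[3],crop[0]:crop[2]]
    cv2.imwrite(f,cv2.resize(im,None,fx=s,fy=s,interpolation=cv2.INTER_CUBIC))
E
python3 - <<'E'
from h import *
import pickle
for n in("top","scene"):
    c=cap(n);save(c,f"pics/{n}.png");pickle.dump(c,open(n+".pkl","wb"))
    print(n,c.keys(),c["fx"],c["cx"],c["cy"],c["W"].round(3).tolist(),(c["z_map"]>0).mean())
s=telemetry.get_state();print(s)
E
```

```text
pics
top dict_keys(['image', 'z_map', 'fx', 'fy', 'cx', 'cy', 'camera_from_world', 'W']) 573.6809006207711 314.6777090666156 251.53154034546463 [[-0.025, 0.998, -0.051, 0.478], [-1.0, -0.024, 0.011, -0.181], [0.01, 0.051, 0.999, 1.044], [0.0, 0.0, 0.0, 1.0]] 0.9960221354166666
scene dict_keys(['image', 'z_map', 'fx', 'fy', 'cx', 'cy', 'camera_from_world', 'W']) 589.973909737202 314.4452071723964 237.32798306463238 [[0.629, 0.336, -0.702, -0.235], [-0.778, 0.275, -0.565, -0.796], [0.004, 0.901, 0.434, 0.559], [0.0, 0.0, 0.0, 1.0]] 0.996025390625
{'time': 0.1, 'qpos': array([-1.46348915e+00,  5.28367599e-01,  1.43378812e+00, -8.36673712e-06,
        1.18141971e+00, -1.78505831e-01]), 'qd': array([-0.00081078, -0.00112391, -0.00219098, -0.0006946 , -0.00055269,
        0.00034626]), 'joint_efforts': array([ 1.50002152e-04, -4.43304348e+01, -1.78586233e+01, -2.17361221e-04,
        3.87342676e-03,  3.60492777e-06]), 'eef_pos': array([ 0.17620027, -0.59931767,  0.40383015]), 'tcp_rot': array([[ 9.59431893e-01,  2.81940410e-01, -2.20054580e-04],
       [ 2.81940285e-01, -9.59429931e-01,  1.97054829e-03],
       [ 3.44450244e-04, -1.95264913e-03, -9.99998034e-01]]), 'force': array([ 0.29395641, -0.16767905,  0.60535872]), 'ft_torque': array([ 0.03272017, -0.00618265,  0.00860436]), 'grasp_force': 0.0, 'finger_gap': 0.08575793815843322}
```

View pics/top.png

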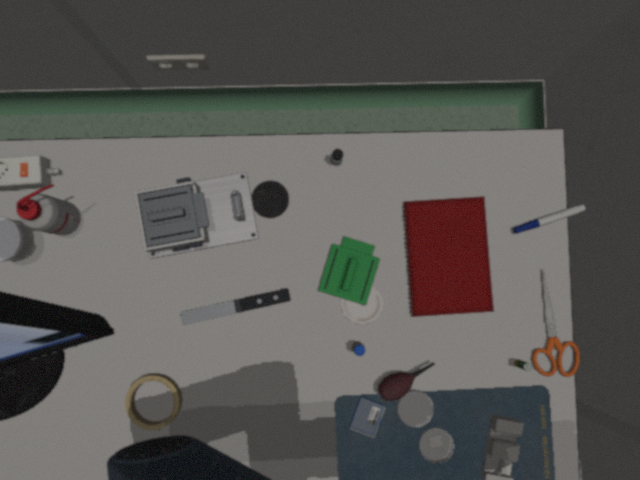

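View pics/scene.png

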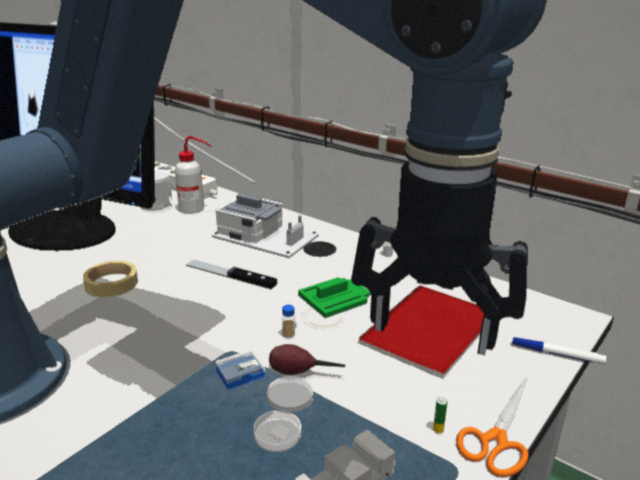

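The top view shows:
- The stand has its box and grey lid at (172,216) and its fulcrum at (238,205).
- The bar, black handle and steel blade, is at (235,305).
- The green look-alike lid is at (350,270) and the red notebook at (450,256).
- The vials are at (337,156) (far) and (358,348) (near, blue cap). The green/yellow thing at (520,364) looks like a battery.
- A black disc at (270,198) lies near where the handle will come down.

Candidates:
- **Bar:** only (235,305).
- **Lid:** grey (172,216) or green (350,270). I choose the grey one.

I'll check the choice in one close crop and measure heights.

```bash
python3 - <<'E'
from h import *
import pickle
c=pickle.load(open("top.pkl","rb"));save(c,"pics/crop.png",(120,150,320,340),4)
P=pts(c)
for n,(u,v) in dict(disc=(270,198),bench=(300,240),bl=(205,313),hd=(262,301),lid=(155,235),rib=(165,215),base=(225,235),ful=(238,205),nb=(450,256),vf=(337,154),vn=(358,349),mug=(10,240),lid2=(340,285)).items():print(n,P[v,u].round(4))
def comp(m,seed):
    n,l=cv2.connectedComponents(m.astype(np.uint8));return l==l[seed[1],seed[0]]
im=c["image"].astype(int);z=P[...,2]
red=(im[...,0]>100)&(im[...,1]<60)
q=P[comp(red,(450,256))];r=cv2.minAreaRect((q[:,:2]*1000).astype(np.float32));print("nb",r,np.median(q[:,2]))
v,u=np.mgrid[290:330,175:295]
m=np.zeros(z.shape,bool);m[285:330,175:295]=True
f0=np.median(z[250:280,200:300]);print("desk",f0)
mb=m&(z>f0+0.003);q=P[mb];print("bar",cv2.minAreaRect((q[:,:2]*1000).astype(np.float32)),np.percentile(q[:,2],[5,50,95]))
E
```

```text
disc [ 0.6303 -0.1133  0.0032]
bench [ 0.5526 -0.1662 -0.0026]
bl [0.4244 0.0078 0.005 ]
hd [ 0.4436 -0.0957  0.0118]
lid [0.5625 0.0808 0.0625]
rib [0.5936 0.0574 0.0864]
base [ 0.5642 -0.031   0.0081]
ful [ 0.6132 -0.0599  0.0449]
nb [ 0.5163 -0.438   0.0055]
vf [ 0.6979 -0.2352  0.0515]
vn [ 0.3583 -0.2623  0.05  ]
mug [0.5583 0.3182 0.0807]
lid2 [ 0.4688 -0.2363  0.0121]
nb ((503.11492919921875, -63.01849365234375), (1687.912841796875, 1136.7703857421875), 89.78711700439453) -0.0024119532038684444
desk -0.0014724976906353993
bar ((433.4921569824219, -59.687705993652344), (84.33792877197266, 243.54046630859375), 0.9658775329589844) [0.00179847 0.00694131 0.01553853]
```

View pics/crop.png

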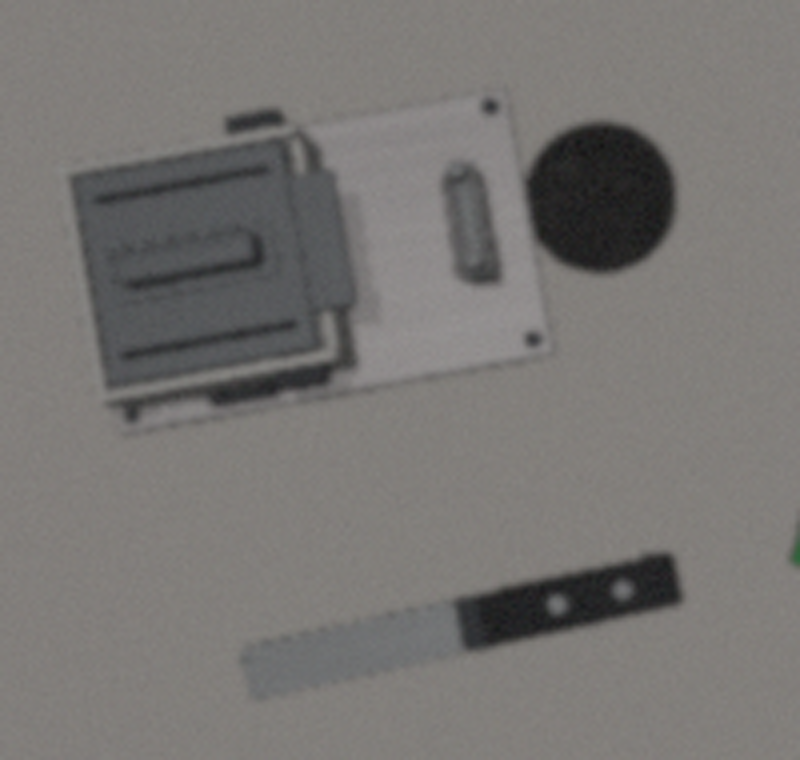

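The crop confirms the bar: rectangular blade tip near crop (247,675), handle end at (676,576), two rivets. It also confirms the grey lid, with its lip facing right towards the fulcrum at (472,222). Next I'll work out coarse poses by casting rays from these pixels.

```bash
cat >> h.py <<'E'
def ang(a,b): d=b-a; return np.degrees(np.arctan2(d[1],d[0]))
E
python3 - <<'E'
from h import *
import pickle
c=pickle.load(open("top.pkl","rb"))
r=lambda x,y,z:ray(c,120+x/4,150+y/4,z)
tip=r(247.5,674.5,.005);end=r(676,576,.014);print("bar",tip,end,np.linalg.norm(tip-end),ang(end,tip))
a=r(505,92,.008);b=r(551,350,.008);l=r(125,433,.008)
print("base",a,b,l,np.linalg.norm(a-b),np.linalg.norm(b-l),ang(b,l))
p1=r(461,170,.06);p2=r(485,275,.06);print("pins",p1,p2,np.linalg.norm(p1-p2),(p1+p2)/2)
ra=r(115,262,.087);rb=r(258,245,.087);print("rib",ra,rb,(ra+rb)/2,np.linalg.norm(ra-rb))
im=c["image"].astype(int);m=(im[...,0]>80)&(im[...,1]<50)&(im[...,2]<50);m[:,:380]=0;m[:,500:]=0
k=cv2.findContours(m.astype(np.uint8),0,1)[0];k=max(k,key=cv2.contourArea)
bx=cv2.boxPoints(cv2.minAreaRect(k));w=np.array([ray(c,*p,.012) for p in bx]);print("nb",w,w.mean(0),[np.linalg.norm(w[i]-w[i-1]) for i in range(4)])
w=cap("wrist");print("Ttc",np.array(w["T_tool_cam"]).round(3).tolist(),w["fx"],w["cx"],w["cy"])
E
```

```text
bar [0.41539724 0.0494959  0.005     ] [ 0.45496741 -0.14444078  0.014     ] 0.19813690588410096 101.53214134229812
base [ 0.6763531  -0.07143842  0.008     ] [ 0.55820922 -0.09001649  0.008     ] [0.5253201  0.10249183 0.008     ] 0.11959565354859905 0.19529758835021818 99.6951061420295
pins [ 0.63290883 -0.05733925  0.06      ] [ 0.5871991  -0.06684267  0.06      ] 0.046687198422316965 [ 0.61005397 -0.06209096  0.06      ]
rib [0.59331105 0.08433246 0.087     ] [0.59904507 0.02462385 0.087     ] [0.59617806 0.05447815 0.087     ] 0.05998330582267972
nb [[ 0.61270138 -0.36281269  0.012     ]
 [ 0.61917305 -0.50206373  0.012     ]
 [ 0.41666825 -0.50807025  0.012     ]
 [ 0.41062362 -0.37016845  0.012     ]] [ 0.51479157 -0.43577878  0.012     ] [np.float64(0.20221159224822474), np.float64(0.13940134999585593), np.float64(0.2025938577642615), np.float64(0.13803421695311102)]
Ttc [[-0.0, 0.959, 0.283, 0.072], [1.0, 0.0, -0.0, 0.0], [-0.0, 0.283, -0.959, 0.032], [0.0, 0.0, 0.0, 1.0]] 394.64135860238474 326.57271346835796 240.22054461619186
```

```bash
python3 -m jog '0 0 0 0 0 -7 -1;0 0 0 0 0 -7 -1;0 0 0 0 0 -7 -1;0 0 0 0 0 -7 -1;0 0 0 0 0 -7 -1;0 0 0 0 0 -7 -1;0 0 0 0 0 -7 -1;0 0 0 0 0 -7 -1;0 0 0 0 0 -7 -1;0 0 0 0 0 -7 -1;0 0 0 0 0 -7 -1;0 0 0 0 0 -7 -1' 60
python3 -m jog '0.031 0.026 0 0 0 0 -1;0.031 0.026 0 0 0 0 -1;0.031 0.026 0 0 0 0 -1;0.031 0.026 0 0 0 0 -1;0.031 0.026 0 0 0 0 -1;0.031 0.026 0 0 0 0 -1;0.031 0.026 0 0 0 0 -1;0.031 0.026 0 0 0 0 -1;0.031 0.026 0 0 0 0 -1'
python3 -m jog '0.031 0.026 0 0 0 0 -1;0.031 0.026 0 0 0 0 -1;0.031 0.026 0 0 0 0 -1;0.031 0.026 0 0 0 0 -1;0.031 0.026 0 0 0 0 -1;0.031 0.026 0 0 0 0 -1;0.031 0.026 0 0 0 0 -1;0.031 0.026 0 0 0 0 -1;0 0 0 0 0 0 -1'
python3 - <<'E'
from h import *
import pickle
c=cap("wrist");save(c,"pics/w1.png");pickle.dump(c,open("w1.pkl","wb"))
print(telemetry.get_state()["tcp_rot"].round(3),telemetry.get_state()["eef_pos"])
E
```

```text
time: 1.15
eef_pos: [0.1762, -0.5995, 0.4043]
tcp_rot: [[-0.186, 0.983, -0.0], [0.983, 0.186, 0.001], [0.001, 0.0, -1.0]]
force: [0.9, 0.2, -0.2]
finger_gap: 0.0853
grasp_force: 0.0
time: 1.9
eef_pos: [0.3566, -0.2812, 0.4047]
tcp_rot: [[-0.179, 0.984, 0.0], [0.984, 0.179, 0.0], [0.0, 0.0, -1.0]]
force: [0.7, 0.4, 0.3]
finger_gap: 0.0853
grasp_force: 0.0
time: 2.65
eef_pos: [0.5184, 0.0037, 0.4049]
tcp_rot: [[-0.187, 0.982, 0.003], [0.982, 0.187, 0.002], [0.002, 0.004, -1.0]]
force: [-0.3, -0.3, 0.5]
finger_gap: 0.0857
grasp_force: 0.0
[[-0.186  0.983  0.001]
 [ 0.983  0.186  0.   ]
 [ 0.     0.001 -1.   ]] [0.51713718 0.00150616 0.40452677]
```

View pics/w1.png

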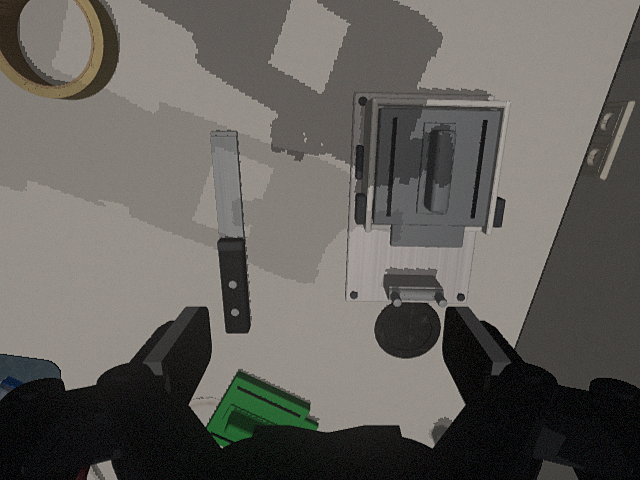

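The wrist view shows:
- Bar tip at about (224,131), handle joint at (231,239), handle end at (238,331).
- Pin tops at (396,302) and (442,302).
- Base front corners at (346,300) and (473,302).
- Lip edge from (390,245) to (463,246).
- Rib around (439,170).

```bash
python3 - <<'E'
from h import *
import pickle
c=pickle.load(open("w1.pkl","rb"));P=pts(c)
R=lambda u,v,z:ray(c,u,v,z)
n=np.linalg.norm
tip=R(224,131,.005);j=R(231.5,239,.014);end=R(238.5,331.5,.014)
print("bar tip,j,end",tip.round(4),j.round(4),end.round(4),n(tip-end),n(j-end),ang(end,tip))
p1,p2=R(396,302,.06),R(442,302,.06);print("pins",p1,p2,n(p1-p2),(p1+p2)/2,ang(p1,p2)+90)
a,b,l=R(346,300,.008),R(473,302,.008),R(355,94,.008);print("base",a,b,l,n(a-b),n(a-l),ang(a,l),ang(a,b)+90,(a+b)/2)
q1,q2=R(390,245,.062),R(463,246,.062);print("lip",q1,q2,n(q1-q2),(q1+q2)/2)
# depth-based: rib top & lid top
for z0,z1,nm,w in((.08,.10,"rib",(410,470,100,225)),):
    M=np.zeros(P.shape[:2],bool);M[w[2]:w[3],w[0]:w[1]]=1;M&=(P[...,2]>z0)&(P[...,2]<z1)
    q=P[M];print(nm,cv2.minAreaRect((q[:,:2]*1e3).astype(np.float32)),np.median(q,0))
for u,v in((231,290),(222,180),(300,200),(439,150),(405,200),(430,238),(410,330),(370,270)):print(u,v,P[v,u].round(4))
E
```

```text
bar tip,j,end [0.4171 0.0515 0.005 ] [ 0.4375 -0.0448  0.014 ] [ 0.4562 -0.1409  0.014 ] 0.19655563156312 0.09792071635711967 101.4909386073148
pins [ 0.59306194 -0.05972227  0.06      ] [ 0.63231745 -0.05234383  0.06      ] 0.03994291633676364 [ 0.61268969 -0.05603305  0.06      ] 100.64506787730205
base [ 0.5574911  -0.08913064  0.008     ] [ 0.684287   -0.06754204  0.008     ] [0.52610172 0.10383844 0.008     ] 0.12862063896145254 0.19550538675733714 99.23911432958843 99.66266559972297 [ 0.62088905 -0.07833634  0.008     ]
lip [ 0.57555503 -0.0097777   0.062     ] [6.35060504e-01 5.62991894e-04 6.20000000e-02] 0.06039728195977525 [ 0.60530777 -0.00460735  0.062     ]
rib ((595.2861938476562, 57.11204528808594), (14.858654975891113, 59.48949432373047), 9.253800392150879) [0.59393025 0.05839671 0.08555003]
231 290 [ 0.4432 -0.0969  0.0138]
222 180 [0.4201 0.0074 0.0044]
300 200 [ 0.4945  0.0009 -0.0023]
439 150 [0.5877 0.072  0.0874]
405 200 [0.5785 0.0291 0.0627]
430 238 [0.607  0.0018 0.0603]
410 330 [ 0.6316 -0.1135  0.0012]
370 270 [ 0.5745 -0.0536  0.0067]
```

```bash
python3 -m jog '0 0 0 0 0 -0.8 -1;-0.0118 -0.0176 0.03 0 0 0 -1;-0.0118 -0.0176 0.03 0 0 0 -1;-0.0118 -0.0176 0.03 0 0 0 -1;-0.0118 -0.0176 0.03 0 0 0 -1;-0.0118 -0.0176 0.03 0 0 0 -1;0 0 0.03 0 0 0 -1;0 0 0.03 0 0 0 -1;0 0 0 0 0 0 -1;0 0 0 0 0 0 -1'
python3 - <<'E'
from h import *
import pickle
c=cap("wrist");save(c,"pics/w2.png");pickle.dump(c,open("w2.pkl","wb"))
s=telemetry.get_state();print(s["tcp_rot"].round(4),s["eef_pos"],s["qpos"].round(2))
E
```

```text
time: 3.53
eef_pos: [0.4402, -0.0777, 0.1938]
tcp_rot: [[-0.192, 0.981, -0.004], [0.981, 0.192, 0.002], [0.003, -0.004, -1.0]]
force: [-0.9, -0.1, -0.2]
finger_gap: 0.0859
grasp_force: 0.0
[[-1.923e-01  9.813e-01 -9.000e-04]
 [ 9.813e-01  1.923e-01  3.000e-04]
 [ 5.000e-04 -8.000e-04 -1.000e+00]] [ 0.44089913 -0.07750257  0.19509816] [-0.42  0.7   2.02 -0.    0.42 -0.62]
```

View pics/w2.png

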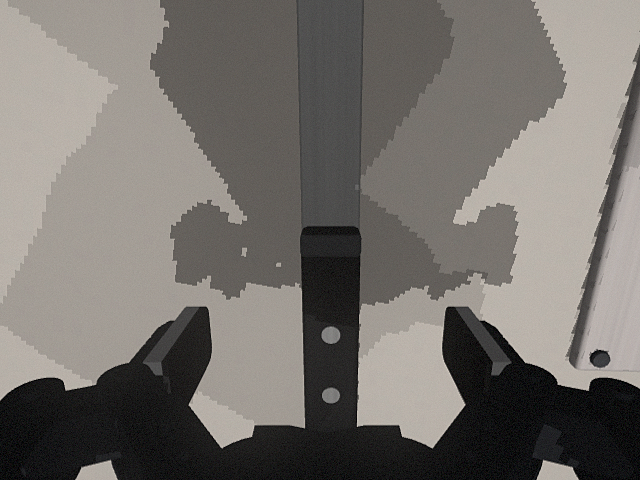

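The bar lies centred between the open fingers, with the handle joint at (331,228) and its end near (331,425). I'll lower and grip.

```bash
python3 -m jog '0 0 0.01 0 0 0 -1;0 0 0.01 0 0 0 -1;0 0 0 0 0 0 -1;0 0 0 0 0 0 0.6;0 0 0 0 0 0 1;0 0 0 0 0 0 1;0 0 0 0 0 0 1;0 0 0 0 0 0 1;0 0 0 0 0 0 1;0 0 0 0 0 0 1;0 0 0 0 0 0 1;0 0 0 0 0 0 1' 80
python3 - <<'E'
from h import *
s=telemetry.get_state();print(s["eef_pos"],s["finger_gap"],s["grasp_force"],s["force"])
E
```

```text
time: 4.58
eef_pos: [0.4412, -0.0765, 0.1753]
tcp_rot: [[-0.194, 0.981, 0.001], [0.981, 0.194, -0.0], [-0.0, 0.001, -1.0]]
force: [-0.0, -0.5, 5.6]
finger_gap: 0.022
grasp_force: 78.9
[ 0.44124368 -0.0764841   0.17531382] 0.021997870396004145 78.92226219177246 [-0.03006008 -0.46474362  5.55418141]
```

```bash
python3 -m jog '0 0 -0.02 0 0 0 1;0 0 -0.03 0 0 0 1;0 0 -0.035 0 0 0 1;0 0 -0.035 0 0 1.9 1;-0.0154 0.0288 0 0 0 0 1;-0.0154 0.0288 0 0 0 0 1;-0.0154 0.0288 0 0 0 0 1;-0.0154 0.0288 0 0 0 0 1;-0.0154 0.0288 0 0 0 0 1;-0.0154 0.0288 0 0 0 0 1;0 0 0 0 0 0 1;0 0 0 0 0 0 1'
python3 - <<'E'
from h import *
import pickle
s=telemetry.get_state();print(s["tcp_rot"].round(4),s["eef_pos"],s["force"],s["finger_gap"])
c=cap("top");pickle.dump(c,open("t2.pkl","wb"));save(c,"pics/t2.png",(130,150,330,300),4)
c=cap("wrist");pickle.dump(c,open("w3.pkl","wb"));P=pts(c)
for v in (5,30,60,90,120,150,180): print(v,[P[v,u].round(4) for u in (320,331,340)])
E
```

```text
time: 5.58
eef_pos: [0.6276, -0.1404, 0.294]
tcp_rot: [[-0.161, 0.987, 0.0], [0.987, 0.161, -0.0], [-0.0, 0.0, -1.0]]
force: [-0.6, 1.3, -1.7]
finger_gap: 0.0221
grasp_force: 79.1
[[-1.612e-01  9.869e-01  2.000e-04]
 [ 9.869e-01  1.612e-01 -1.000e-04]
 [-1.000e-04  2.000e-04 -1.000e+00]] [ 0.62757378 -0.14038414  0.29402685] [-0.58467309  1.34577002 -1.69448495] 0.02207361259449358
5 [array([ 0.6065, -0.0342,  0.1233]), array([ 0.6099, -0.0338,  0.1237]), array([ 0.6127, -0.033 ,  0.1223])]
30 [array([ 0.6076, -0.041 ,  0.1225]), array([ 0.611 , -0.0405,  0.1229]), array([ 0.6139, -0.0399,  0.1221])]
60 [array([ 0.609 , -0.0497,  0.1231]), array([ 0.6125, -0.0489,  0.1215]), array([ 0.6154, -0.0486,  0.1225])]
90 [array([ 0.6104, -0.0587,  0.1227]), array([ 0.614 , -0.0581,  0.1225]), array([ 0.6169, -0.0576,  0.1222])]
120 [array([ 0.6119, -0.0681,  0.1239]), array([ 0.6155, -0.0675,  0.1218]), array([ 0.6186, -0.067 ,  0.1218])]
150 [array([ 0.6134, -0.0779,  0.1225]), array([ 0.6172, -0.0773,  0.1217]), array([ 0.6202, -0.0767,  0.1226])]
180 [array([ 0.615 , -0.088 ,  0.1227]), array([ 0.6189, -0.0875,  0.122 ]), array([ 0.622 , -0.087 ,  0.1219])]
```

View pics/t2.png

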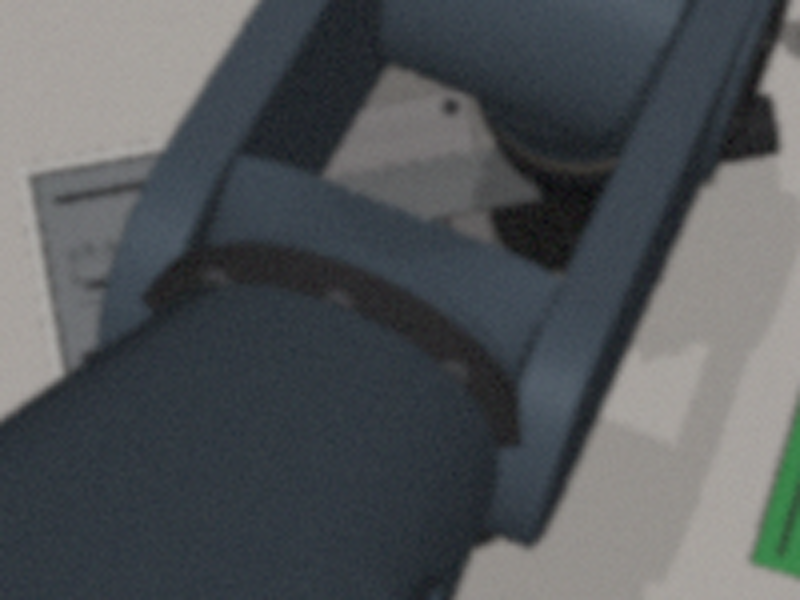

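The arm hides the bar in the top view. The wrist depth shows the blade level at z≈0.122–0.124, as expected. I'll check its lateral centring from that same wrist frame.

```bash
python3 - <<'E'
from h import *
import pickle
c=pickle.load(open("w3.pkl","rb"));P=pts(c)
F=np.array([.6127,-.056]);sx=np.array([-.1616,.9869]);sy=np.array([-.9869,-.1616])
for v in (5,40,80,120,160,200):
    r=P[v];m=np.where((r[:,2]>.112)&(r[:,2]<.135)&(abs(np.arange(640)-331)<80))[0]
    p=(ray(c,m[0]-.5,v,.1232)+ray(c,m[-1]+.5,v,.1232))/2; d=p[:2]-F
    print(v,m[0],m[-1],"stand x,y mm",(1e3*d@sx).round(1),(1e3*d@sy).round(1))
im=c["image"].astype(int);save(c,"pics/w3.png")
E
```

```text
5 288 363 stand x,y mm 22.5 0.9
40 289 363 stand x,y mm 12.6 0.7
80 290 362 stand x,y mm 0.7 0.7
120 291 361 stand x,y mm -11.8 0.7
160 292 360 stand x,y mm -25.0 0.8
200 293 359 stand x,y mm -39.0 0.8
```

View pics/w3.png

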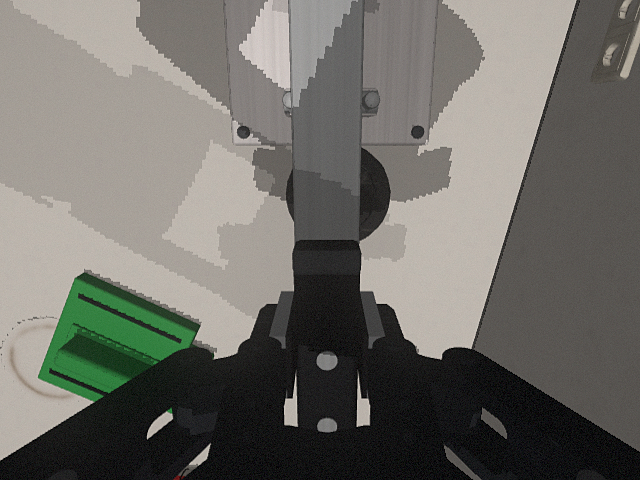

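The blade covers the fulcrum. The pin on the right is at (371,98), and the left one shows partly at (289,100). I'll read those pin positions in metric terms before lowering.

```bash
python3 - <<'E'
from h import *
import pickle
F=np.array([.6127,-.056]);sx=np.array([-.1616,.9869]);sy=np.array([-.9869,-.1616])
for f,win in(("w3.pkl",(275,385,80,122)),("w1.pkl",(380,455,270,312))):
    c=pickle.load(open(f,"rb"));P=pts(c);u0,u1,v0,v1=win
    q=P[v0:v1,u0:u1].reshape(-1,3);z=q[:,2]
    S=np.c_[(q[:,:2]-F)@sx,(q[:,:2]-F)@sy,z]*1e3
    for a,b in((28,50),(52,66)):
        for sgn in(1,-1):
            m=(S[:,2]>a)&(S[:,2]<b)&(S[:,1]*sgn>12);
            if m.sum():print(f,a,b,sgn,m.sum(),S[m].min(0).round(1),S[m].max(0).round(1),np.median(S[m],0).round(1))
E
```

```text
w3.pkl 28 50 1 80 [-8.7 20.  30.4] [ 4.8 23.8 43.7] [-5.5 21.9 40.7]
w3.pkl 28 50 -1 217 [ -8.7 -26.1  28.4] [  4.9 -17.3  49.6] [ -5.4 -21.   40.7]
w3.pkl 52 66 1 120 [-5.5 18.4 56.1] [ 1.9 22.7 60.9] [-1.8 19.9 58.8]
w3.pkl 52 66 -1 229 [ -5.5 -24.9  52.9] [  1.9 -17.3  60.7] [ -1.9 -20.8  58.6]
w1.pkl 28 50 1 224 [-8.5 12.  28.1] [ 5.7 24.1 49.7] [ 2.5 19.5 39.9]
w1.pkl 28 50 -1 231 [ -6.8 -25.9  28.2] [  5.9 -12.   50. ] [  3.  -17.8  41.5]
w1.pkl 52 66 1 84 [-5.5 15.2 52.1] [ 2.6 22.9 60.4] [-0.2 19.5 58.3]
w1.pkl 52 66 -1 90 [ -5.3 -24.7  52.1] [  2.1 -17.2  60.2] [ -0.4 -20.4  58. ]
```

```bash
python3 -m jog '0 0.0017 0.02 0 0 0 1;0 0 0.02 0 0 0 1;0 0 0.015 0 0 0 1;0 0 0.01 0 0 0 1;0 0 0.006 0 0 0 1;0 0 0 0 0 0 1;0 0 0 0 0 0 1;0 0 0 0 0 0 1' 100
python3 -m jog '0 0 0.001 0 0 0 1;0 0 0 0 0 0 1;0 0 0 0 0 0 1'
python3 - <<'E'
from h import *
import pickle
c=cap("scene");pickle.dump(c,open("s3.pkl","wb"));save(c,"pics/s3.png",(190,170,350,290),5)
s=telemetry.get_state();print(s["force"],s["ft_torque"],s["eef_pos"])
E
```

```text
time: 6.35
eef_pos: [0.6286, -0.1397, 0.2247]
tcp_rot: [[-0.161, 0.987, 0.002], [0.987, 0.161, -0.001], [-0.001, 0.001, -1.0]]
force: [-0.3, 0.3, -1.6]
finger_gap: 0.0212
grasp_force: 102.8
time: 6.6
eef_pos: [0.6285, -0.1397, 0.2233]
tcp_rot: [[-0.161, 0.987, 0.001], [0.987, 0.161, -0.0], [-0.001, 0.001, -1.0]]
force: [-0.1, 0.3, -2.0]
finger_gap: 0.0209
grasp_force: 102.8
[ 0.09827973 -0.22139499 -1.85080737] [ 0.01640853 -0.03113652 -0.02678144] [ 0.62842735 -0.13969765  0.2231908 ]
```

View pics/s3.png

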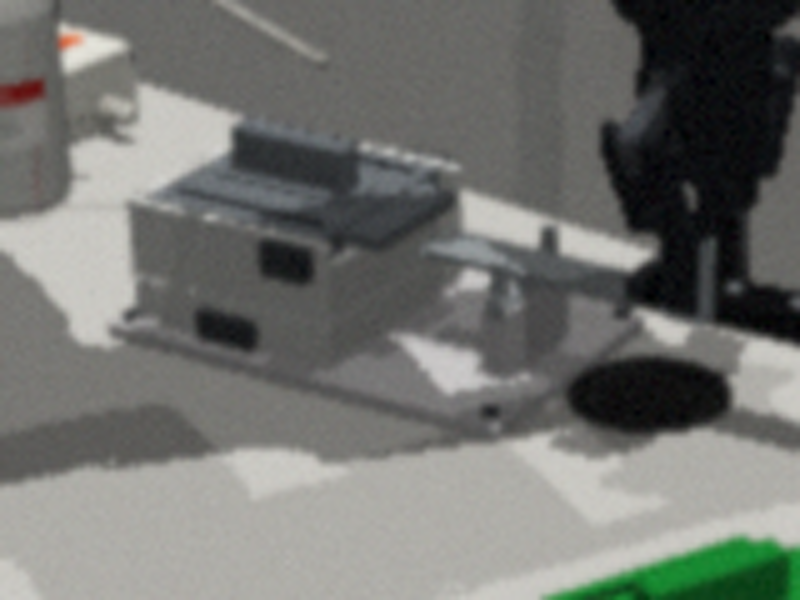

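The bar lies between the pins, with its tip at crop (430,243) just short of the lip. I'll go down to contact and cross-check the tip position.

```bash
python3 - <<'E'
from h import *
import pickle
F=np.array([.6127,-.056]);sx=np.array([-.1616,.9869]);sy=np.array([-.9869,-.1616])
c=pickle.load(open("s3.pkl","rb"))
for n,u,v,z in(("tip corner",426,246,.0525),("tip far",457,236,.0525),("lip near-low?",370,246,.062)):
    d=ray(c,190+u/5,170+v/5,z)[:2]-F;print(n,(d@sx*1e3).round(1),(d@sy*1e3).round(1))
E
python3 -m jog '0 0 0.001 0 0 0 1;0 0 0.001 0 0 0 1;0 0 0 0 0 0 1;0 0 0 0 0 0 1'
python3 -m jog '0 0 0.001 0 0 0 1;0 0 0 0 0 0 1;0 0 0 0 0 0 1'
```

```text
tip corner 40.5 6.9
tip far 34.8 -8.5
lip near-low? 48.7 36.4
time: 6.98
eef_pos: [0.6282, -0.1396, 0.2205]
tcp_rot: [[-0.161, 0.987, -0.0], [0.987, 0.161, 0.0], [0.0, -0.0, -1.0]]
force: [-0.5, 1.2, -1.6]
finger_gap: 0.0211
grasp_force: 102.8
time: 7.23
eef_pos: [0.6283, -0.1397, 0.2199]
tcp_rot: [[-0.161, 0.987, 0.0], [0.987, 0.161, 0.0], [0.0, 0.0, -1.0]]
force: [0.2, -0.1, 1.5]
finger_gap: 0.0212
grasp_force: 103.2
```

Contact with the fulcrum shows at TCP z≈0.220. Next, slide the tip under the lip.

```bash
python3 -m jog '0.004 0 -0.0005 0 0 0 1;0.004 0 0 0 0 0 1;0.004 0 0 0 0 0 1;0.003 0 0 0 0 0 1;0 0 0 0 0 0 1;0 0 0 0 0 0 1'
python3 - <<'E'
from h import *
import pickle
c=cap("scene");pickle.dump(c,open("s4.pkl","wb"));save(c,"pics/s4.png",(230,180,330,255),8)
s=telemetry.get_state();print(s["force"],s["ft_torque"],s["eef_pos"])
E
```

```text
time: 7.73
eef_pos: [0.6258, -0.1242, 0.2202]
tcp_rot: [[-0.162, 0.987, -0.0], [0.987, 0.162, 0.001], [0.001, -0.0, -1.0]]
force: [-0.1, -0.1, 0.1]
finger_gap: 0.0211
grasp_force: 103.1
[-0.04762952  0.29152511 -0.77666505] [0.1829152  0.00044876 0.0017855 ] [ 0.62581314 -0.12442639  0.22017889]
```

View pics/s4.png

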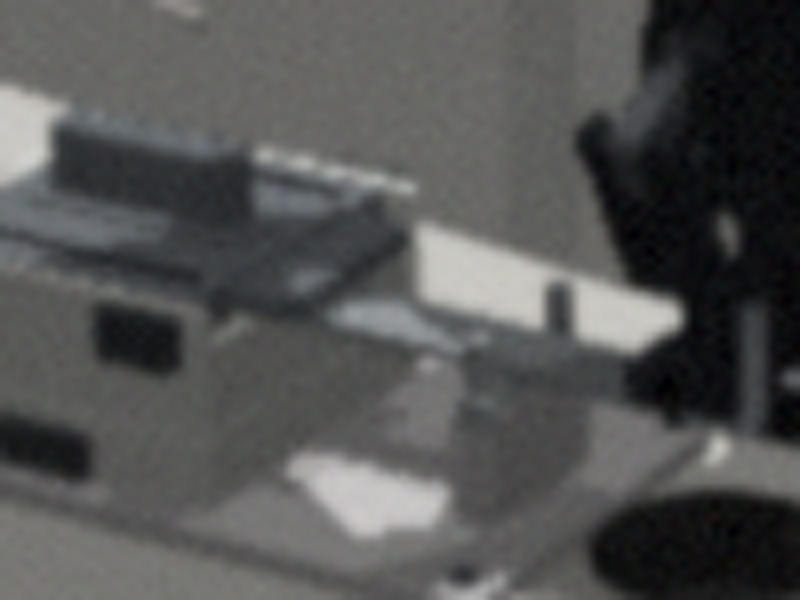

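The blade disappears under the lip's edge at crop (330,310), with its tip at about stand x≈60 mm, and nothing resists it. Next, swing the handle down about the fulcrum with the bar held.

```bash
python3 -m jog '-0.0031 0 0.0012 0 1 0 1;-0.0031 0 0.0012 0 1 0 1;-0.0031 0 0.0012 0 1 0 1;-0.0031 0 0.0012 0 1 0 1;-0.0031 0 0.0012 0 1 0 1;-0.0031 0 0.0012 0 1 0 1;-0.0031 0 0.0012 0 1 0 1;-0.0031 0 0.0012 0 1 0 1'
python3 -m jog '-0.0031 0 0.0012 0 1 0 1;-0.0031 0 0.0012 0 1 0 1;-0.0031 0 0.0012 0 1 0 1;-0.0031 0 0.0012 0 1 0 1;0 0 0 0 0 0 1'
```

```text
time: 8.45
eef_pos: [0.6299, -0.1491, 0.2103]
tcp_rot: [[-0.16, 0.987, -0.022], [0.977, 0.162, 0.139], [0.141, 0.0, -0.99]]
force: [-1.7, 1.1, 6.7]
finger_gap: 0.0212
grasp_force: 104.0
time: 8.87
eef_pos: [0.6317, -0.1604, 0.203]
tcp_rot: [[-0.157, 0.987, -0.033], [0.965, 0.161, 0.208], [0.21, 0.0, -0.978]]
force: [-1.2, 2.5, 5.2]
finger_gap: 0.0213
grasp_force: 103.7
```

```bash
python3 -m jog '-0.0031 0 0.0012 0 1 0 1;-0.0031 0 0.0012 0 1 0 1;-0.0031 0 0.0012 0 1 0 1;-0.0031 0 0.0012 0 1 0 1;-0.0031 0 0.0012 0 1 0 1;0 0 0 0 0 0 1;0 0 0 0 0 0 1'
python3 - <<'E'
from h import *
import pickle
c=cap("scene");pickle.dump(c,open("s5.pkl","wb"));save(c,"pics/s5.png",(210,170,330,260),6)
s=telemetry.get_state();print(s["force"],s["ft_torque"],s["eef_pos"])
E
```

```text
time: 9.45
eef_pos: [0.6339, -0.174, 0.1924]
tcp_rot: [[-0.154, 0.987, -0.047], [0.944, 0.161, 0.288], [0.292, 0.0, -0.956]]
force: [0.7, -1.7, -0.5]
finger_gap: 0.0211
grasp_force: 103.1
[-0.06525092 -1.47470494 -1.57867726] [-0.38835425 -0.09099751 -0.03532974] [ 0.63391439 -0.17393475  0.19251618]
```

View pics/s5.png

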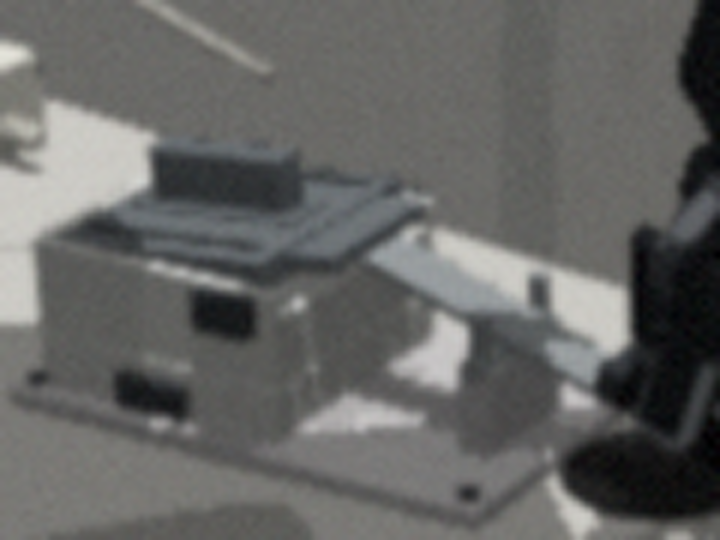

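The lip now stands clearly up at crop (390,230) and the handle force has dropped to about zero, so the lid has snapped loose. I'll go one degree more, release the bar and back out.

```bash
python3 -m jog '-0.0031 0 0.0012 0 1 0 1;0 0 0 0 0 0 1;0 0 0 0 0 0 0.3;0 0 0 0 0 0 -0.2;0 0 0 0 0 0 -0.6;0 0 0 0 0 0 -1;0 0 0 0 0 0 -1;0 0 0 0 0 0 -1;0 0 0 0 0 0 -1;0 0 0 0 0 0 -1' 60
python3 -m jog '0 0 -0.01 0 0 0 -1;0 0 -0.02 0 0 0 -1;0 0 -0.03 0 0 0 -1;0 0 -0.03 0 0 0 -1;0 0 -0.03 0 0 0 -1;0 0 -0.03 0 -6 0 -1;0 0 -0.03 0 -6 0 -1;0 0 0 0 -6 0 -1;0 0 0 0 0 0 -1;0 0 0 0 0 0 -1'
python3 - <<'E'
from h import *
s=telemetry.get_state();print(s["tcp_rot"].round(4).tolist(),s["eef_pos"],s["qpos"].round(2))
F=np.array([.6127,-.056]);sx=np.array([-.1616,.9869]);t=F+sx*.115;R=s["tcp_rot"]
tgt=np.r_[t-sx*.03,.36]
print("delta tool", R.T@(tgt-s["eef_pos"]))
E
```

```text
time: 10.33
eef_pos: [0.6342, -0.1759, 0.1908]
tcp_rot: [[-0.153, 0.987, -0.05], [0.939, 0.161, 0.305], [0.309, 0.0, -0.951]]
force: [-0.5, 0.3, 0.5]
finger_gap: 0.0853
grasp_force: 0.0
time: 11.17
eef_pos: [0.6423, -0.2272, 0.3634]
tcp_rot: [[-0.162, 0.987, -0.001], [0.987, 0.162, 0.003], [0.003, -0.0, -1.0]]
force: [-0.5, 0.1, -0.6]
finger_gap: 0.0857
grasp_force: 0.0
[[-0.1616, 0.9869, -0.0007], [0.9868, 0.1616, 0.0026], [0.0027, -0.0003, -1.0]] [ 0.642256   -0.22715942  0.36339887] [-0.5   0.65  1.32  0.    1.18 -0.67]
delta tool [ 0.25867972 -0.00149928  0.00408964]
```

```bash
python3 -m jog '0.037 0 0 0 0 0 -1;0.037 0 0 0 0 0 -1;0.037 0 0 0 0 0 -1;0.037 0 0 0 0 0 -1;0.037 0 0 0 0 0 -1;0.037 0 0 0 0 0 -1;0.037 0 0 0 0 0 -1;0 0 0 0 0 0 -1;0 0 0 0 0 0 -1'
python3 - <<'E'
from h import *
import pickle
c=cap("wrist");save(c,"pics/w4.png");pickle.dump(c,open("w4.pkl","wb"))
print(telemetry.get_state()["eef_pos"])
F=np.array([.6127,-.056]);sx=np.array([-.1616,.9869]);sy=np.array([-.9869,-.1616])
P=pts(c);S=np.dstack([(P[...,:2]-F)@sx,(P[...,:2]-F)@sy,P[...,2]])*1e3
for x0,x1 in((53,62),(66,78),(80,95),(95,110),(110,125),(125,140),(140,155)):
    for y0,y1 in((-5,5),(22,36)):
        m=(S[...,0]>x0)&(S[...,0]<x1)&(S[...,1]>y0)&(S[...,1]<y1);print(x0,x1,y0,m.sum(),np.percentile(S[...,2][m],[5,50,95]).round(1))
m=(S[...,0]>70)&(S[...,0]<160)&(abs(S[...,1])<12)&(S[...,2]>82);q=S[m];print(cv2.minAreaRect(q[:,:2].astype(np.float32)),q.min(0),q.max(0),np.median(q,0))
E
```

```text
time: 11.92
eef_pos: [0.6, 0.0299, 0.3612]
tcp_rot: [[-0.165, 0.986, -0.005], [0.986, 0.165, 0.002], [0.003, -0.005, -1.0]]
force: [0.7, -0.6, 0.7]
finger_gap: 0.0857
grasp_force: 0.0
[0.60061957 0.02838068 0.36150329]
53 62 -5 178 [72.3 73.5 74.6]
53 62 22 125 [72.3 73.4 74.7]
66 78 -5 229 [71.5 72.9 74.2]
66 78 22 265 [71.3 73.  74.4]
80 95 -5 195 [72.7 93.6 95.1]
80 95 22 466 [70.3 71.9 73.6]
95 110 -5 2953 [ 92.9 267.7 273.4]
95 110 22 5399 [ 70.4 270.1 278.2]
110 125 -5 396 [89.8 91.3 92.7]
110 125 22 474 [66.9 68.3 69.7]
125 140 -5 407 [87.7 89.4 90.9]
125 140 22 486 [64.8 66.4 67.9]
140 155 -5 420 [63.2 86.7 88.9]
140 155 22 522 [63.1 64.5 66.2]
((123.2860336303711, 2.8500566482543945), (69.13243865966797, 23.987247467041016), 6.239189147949219) [ 89.0047736  -11.99240024  84.05787184] [158.49096915  11.99433076 329.57033737] [ 97.8574045   -1.10835113 267.52779581]
```

View pics/w4.png

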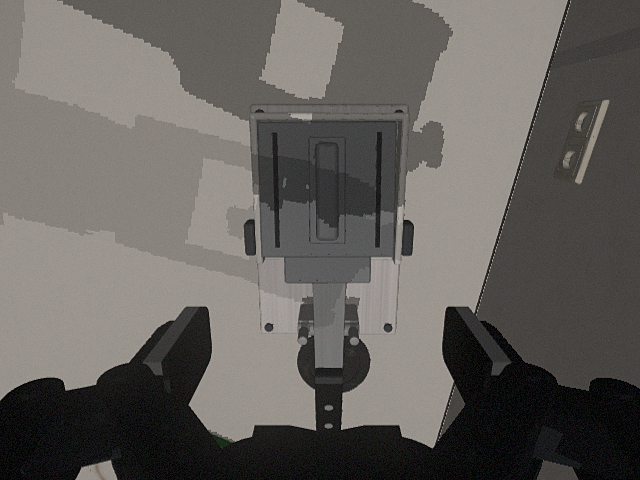

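The wrist view shows:
- The lid is loose, with its lip up about 11 mm (depth 73.5 mm against 62 mm seated) and a tilt of about 6.4°.
- The rib is at u 315–340, v 142–240, on the tool's centreline.
- The bar rests through the pins, tip under the lip.

I'll tilt the tool to match and go down over the rib.

```bash
python3 -m jog '0.019 0 0.026 0 0 0 -1;0.019 0 0.026 0 0 0 -1;0.0187 0.0005 0.026 0 0 0 -1;0 0 0 0 -3.2 0 -1;0 0 0 0 -3.2 0 -1;0 0 0.012 0 0 0 -1;0 0 0.012 0 0 0 -1;0 0 0.01 0 0 0 -1;0 0 0 0 0 0 -1;0 0 0 0 0 0 -1' 50
python3 - <<'E'
from h import *
s=telemetry.get_state()
F=np.array([.6127,-.056]);sx=np.array([-.1616,.9869]);sy=np.array([-.9869,-.1616])
d=s["eef_pos"][:2]-F;print("stand",d@sx,d@sy,s["eef_pos"][2],s["tcp_rot"].round(3).tolist(),s["force"])
E
```

```text
time: 12.8
eef_pos: [0.5927, 0.0791, 0.2496]
tcp_rot: [[-0.159, 0.987, 0.015], [0.981, 0.16, -0.109], [-0.11, -0.003, -0.994]]
force: [-0.1, -0.4, 0.5]
finger_gap: 0.0857
grasp_force: 0.0
stand 0.13658980882954347 -0.002126605986373647 0.24964681663474875 [[-0.159, 0.987, 0.015], [0.981, 0.16, -0.109], [-0.11, -0.003, -0.994]] [-0.12135478 -0.37644422  0.49254899]
```

```bash
python3 -m jog '0.001 0 0.0055 0 0 0 -1;0 0 0 0 0 0 -1;0 0 0 0 0 0 -0.3;0 0 0 0 0 0 0.3;0 0 0 0 0 0 1;0 0 0 0 0 0 1;0 0 0 0 0 0 1;0 0 0 0 0 0 1;0 0 0 0 0 0 1;0 0 0 0 0 0 1;0 0 0 0 0 0 1;0 0 0 0 0 0 1'
```

```text
time: 13.8
eef_pos: [0.5928, 0.0805, 0.2456]
tcp_rot: [[-0.16, 0.987, 0.018], [0.981, 0.161, -0.11], [-0.111, -0.0, -0.994]]
force: [-0.5, 0.1, 1.9]
finger_gap: 0.0128
grasp_force: 51.7
```

```bash
python3 -m jog '0 0 0 0 0 0 1;0 0 0 0 0 0 1;-0.0005 0 -0.005 0 0 0 1;-0.0011 0 -0.01 0 0 0 1;-0.0011 0 -0.01 0 0 0 1;-0.0022 0 -0.02 0 0 0 1;-0.0033 0 -0.03 0 0 0 1;-0.0033 0 -0.03 0 3.2 0 1;0 0 -0.03 0 3.2 0 1;0 0 -0.015 0 0 0 1;0 0 0 0 0 0 1;0 0 0 0 0 0 1' 80
python3 - <<'E'
from h import *
import pickle
c=cap("wrist");pickle.dump(c,open("w5.pkl","wb"));P=pts(c)
s=telemetry.get_state();R=np.array(s["tcp_rot"]);T=(P-s["eef_pos"])@R
print(s["eef_pos"],s["force"],s["finger_gap"],R.round(3).tolist())
m=(T[...,2]>.16)&(T[...,2]<.2)&(abs(T[...,0])<.09)&(abs(T[...,1])<.06)&(c["z_map"]>0);q=T[m];print(m.sum(),q.min(0),q.max(0))
# plane fit of lid top
k=(T[...,2]>.165)&(T[...,2]<.19)&(abs(T[...,1])>.022)&(abs(T[...,1])<.042)&(abs(T[...,0])<.04);q=T[k];print(np.linalg.lstsq(np.c_[q[:,:2],np.ones(len(q))],q[:,2],rcond=None)[0])
save(c,"pics/w5.png")
E
```

```text
time: 14.8
eef_pos: [0.5924, 0.0823, 0.3972]
tcp_rot: [[-0.161, 0.987, 0.003], [0.987, 0.161, -0.0], [-0.001, 0.003, -1.0]]
force: [0.2, 0.3, -3.1]
finger_gap: 0.012
grasp_force: 80.1
[0.59197912 0.0823741  0.39563471] [-1.23856222  0.74978706 -2.13444406] 0.011865253605940611 [[-0.161, 0.987, -0.001], [0.987, 0.161, -0.0], [-0.0, -0.001, -1.0]]
28593 [-0.06488301 -0.04491252  0.16001606] [0.04316773 0.04685735 0.18842518]
[ 0.01248014 -0.0033222   0.17718335]
```

View pics/w5.png

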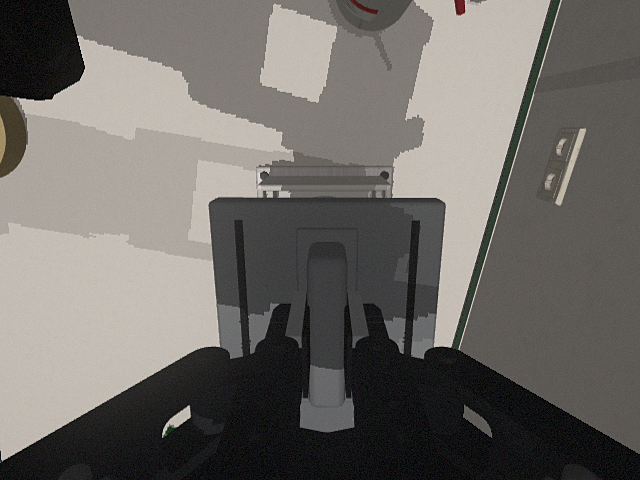

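The lid hangs level in the gripper: its back edge is at v≈200, rib at u 310–345, and the fitted slope is under 1°. I'll refine the notebook's centre from the saved top image before carrying it over.

```bash
python3 - <<'E'
from h import *
import pickle
c=pickle.load(open("top.pkl","rb"));im=c["image"].astype(int)
print("row256",[tuple(im[256,u]) for u in list(range(399,415))]); print([tuple(im[256,u]) for u in range(485,496)])
sat=(im.max(2)-im.min(2)>25)|(im.max(2)<75);sat[:,:395]=0;sat[:,505:]=0;sat[:190]=0;sat[325:]=0
sat=cv2.morphologyEx(sat.astype(np.uint8),cv2.MORPH_CLOSE,np.ones((5,5)))
k=max(cv2.findContours(sat,0,1)[0],key=cv2.contourArea);r=cv2.minAreaRect(k);bx=cv2.boxPoints(r)
w=np.array([ray(c,*p,.012) for p in bx]);print(bx,w.round(4),w.mean(0),[np.linalg.norm(w[i]-w[i-1]) for i in range(4)])
s=telemetry.get_state();R=np.array(s["tcp_rot"]);print(R.T@(np.r_[w.mean(0)[:2],s["eef_pos"][2]]-s["eef_pos"]))
E
```

```text
row256 [(np.int64(128), np.int64(123), np.int64(120)), (np.int64(130), np.int64(126), np.int64(123)), (np.int64(130), np.int64(127), np.int64(124)), (np.int64(127), np.int64(125), np.int64(122)), (np.int64(129), np.int64(125), np.int64(123)), (np.int64(118), np.int64(115), np.int64(111)), (np.int64(98), np.int64(96), np.int64(92)), (np.int64(74), np.int64(69), np.int64(67)), (np.int64(61), np.int64(42), np.int64(41)), (np.int64(62), np.int64(30), np.int64(32)), (np.int64(69), np.int64(31), np.int64(30)), (np.int64(70), np.int64(18), np.int64(14)), (np.int64(73), np.int64(17), np.int64(17)), (np.int64(80), np.int64(23), np.int64(15)), (np.int64(84), np.int64(22), np.int64(15)), (np.int64(85), np.int64(15), np.int64(14))]
[(np.int64(78), np.int64(12), np.int64(12)), (np.int64(81), np.int64(20), np.int64(27)), (np.int64(80), np.int64(37), np.int64(35)), (np.int64(94), np.int64(70), np.int64(69)), (np.int64(112), np.int64(102), np.int64(100)), (np.int64(125), np.int64(121), np.int64(118)), (np.int64(130), np.int64(126), np.int64(123)), (np.int64(131), np.int64(130), np.int64(125)), (np.int64(131), np.int64(126), np.int64(124)), (np.int64(128), np.int64(126), np.int64(122)), (np.int64(131), np.int64(128), np.int64(124))]
[[401.95627 201.73495]
 [484.51425 195.69412]
 [492.9036  310.34854]
 [410.3456  316.38937]] [[ 0.6166 -0.3528  0.012 ]
 [ 0.6241 -0.5033  0.012 ]
 [ 0.4164 -0.5101  0.012 ]
 [ 0.4094 -0.3611  0.012 ]] [ 0.51664704 -0.43181122  0.012     ] [np.float64(0.2073761691822818), np.float64(0.15070639794618498), np.float64(0.20780477468662809), np.float64(0.14919218285531982)]
[-4.95307564e-01 -1.57263630e-01  1.81491134e-04]
```

```bash
python3 -m jog '-0.018 -0.006 0 0 0 0 1;-0.038 -0.0121 0 0 0 0 1;-0.038 -0.0121 0 0 0 0 1;-0.038 -0.0121 0 0 0 0 1;-0.038 -0.0121 0 0 0 0 1;-0.038 -0.0121 0 0 0 0 1;-0.038 -0.0121 0 0 0 0 1;-0.038 -0.0121 0 0 0 0 1;-0.038 -0.0121 0 0 0 0 1;-0.038 -0.0121 0 0 0 0 1;-0.038 -0.0121 0 0 0 0 1;-0.038 -0.0121 0 0 0 0 1'
python3 -m jog '-0.038 -0.0121 0 0 0 0 1;-0.019 -0.006 0 0 0 0 1;0 0 0 0 0 3.8 1;0 0 0 0 0 3.8 1;0 0 0.03 0 0 0 1;0 0 0.03 0 0 0 1;0 0 0.03 0 0 0 1;0 0 0.03 0 0 0 1;0 0 0.03 0 0 0 1;0 0 0 0 0 0 1;0 0 0 0 0 0 1'
python3 - <<'E'
from h import *
s=telemetry.get_state();R=np.array(s["tcp_rot"]);print(s["eef_pos"],s["force"],R.round(3).tolist(),R.T@(np.array([.5166,-.4298,.201])-s["eef_pos"]))
E
```

```text
time: 15.85
eef_pos: [0.5245, -0.3718, 0.3932]
tcp_rot: [[-0.161, 0.987, -0.004], [0.987, 0.161, 0.004], [0.004, -0.003, -1.0]]
force: [0.5, -0.7, -1.6]
finger_gap: 0.0117
grasp_force: 80.1
time: 16.77
eef_pos: [0.5159, -0.4283, 0.2422]
tcp_rot: [[-0.029, 1.0, -0.006], [1.0, 0.029, 0.007], [0.007, -0.006, -1.0]]
force: [-0.1, -1.3, -1.5]
finger_gap: 0.0123
grasp_force: 79.8
[ 0.51585907 -0.42828856  0.24215453] [-0.12852115 -1.34053943 -1.47642299] [[-0.029, 1.0, -0.006], [1.0, 0.029, 0.007], [0.007, -0.006, -1.0]] [-0.00180954  0.00092832  0.0411387 ]
```

```bash
python3 -m jog '-0.0017 0.0009 0.015 0 0 0 1;0 0 0.012 0 0 0 1;0 0 0.007 0 0 0 1;0 0 0.003 0 0 0 1;0 0 0.001 0 0 0 1;0 0 0 0 0 0 1;0 0 0 0 0 0 1'
python3 -m jog '0 0 0.001 0 0 0 1;0 0 0.001 0 0 0 1;0 0 0 0 0 0 1;0 0 0 0 0 0 1'
```

```text
time: 17.35
eef_pos: [0.518, -0.4314, 0.2086]
tcp_rot: [[-0.029, 1.0, 0.001], [1.0, 0.029, -0.001], [-0.001, 0.001, -1.0]]
force: [-0.0, 0.9, -2.0]
finger_gap: 0.0123
grasp_force: 80.0
time: 17.68
eef_pos: [0.5178, -0.4312, 0.2061]
tcp_rot: [[-0.029, 1.0, 0.0], [1.0, 0.029, -0.0], [-0.0, 0.0, -1.0]]
force: [-0.3, 0.0, -1.2]
finger_gap: 0.0119
grasp_force: 80.0
```

```bash
python3 -m jog '0 0 0.002 0 0 0 1;0 0 0 0 0 0 1;0 0 0 0 0 0 1'; python3 -m jog '0 0 0.0015 0 0 0 1;0 0 0 0 0 0 1;0 0 0 0 0 0 1';  python3 -m jog '0 0 0.001 0 0 0 1;0 0 0 0 0 0 1;0 0 0 0 0 0 1'
```

```text
time: 17.93
eef_pos: [0.5178, -0.4311, 0.2038]
tcp_rot: [[-0.029, 1.0, -0.0], [1.0, 0.029, 0.0], [0.0, -0.0, -1.0]]
force: [0.5, -0.1, -2.5]
finger_gap: 0.0123
grasp_force: 80.0
time: 18.18
eef_pos: [0.5178, -0.4311, 0.2023]
tcp_rot: [[-0.029, 1.0, -0.0], [1.0, 0.029, 0.0], [0.0, -0.0, -1.0]]
force: [0.2, 0.1, -2.2]
finger_gap: 0.0125
grasp_force: 80.0
time: 18.43
eef_pos: [0.5178, -0.4312, 0.2013]
tcp_rot: [[-0.029, 1.0, -0.0], [1.0, 0.029, 0.0], [0.0, -0.0, -1.0]]
force: [0.4, 0.4, -2.6]
finger_gap: 0.012
grasp_force: 80.0
```

```bash
python3 -m jog '0 0 0.001 0 0 0 1;0 0 0 0 0 0 1;0 0 0 0 0 0 1'; python3 -m jog '0 0 0.001 0 0 0 1;0 0 0 0 0 0 1;0 0 0 0 0 0 1';  python3 -m jog '0 0 0.001 0 0 0 1;0 0 0 0 0 0 1;0 0 0 0 0 0 1'
```

```text
time: 18.68
eef_pos: [0.5178, -0.4312, 0.2004]
tcp_rot: [[-0.029, 1.0, -0.0], [1.0, 0.029, 0.0], [0.0, -0.0, -1.0]]
force: [0.7, -1.1, -2.7]
finger_gap: 0.0122
grasp_force: 80.0
time: 18.93
eef_pos: [0.5178, -0.4311, 0.1994]
tcp_rot: [[-0.029, 1.0, -0.0], [1.0, 0.029, 0.0], [0.0, -0.0, -1.0]]
force: [0.4, 0.3, -1.6]
finger_gap: 0.0121
grasp_force: 80.0
time: 19.18
eef_pos: [0.5179, -0.4313, 0.1986]
tcp_rot: [[-0.029, 1.0, 0.0], [1.0, 0.029, -0.0], [-0.0, 0.0, -1.0]]
force: [0.6, -0.2, -0.9]
finger_gap: 0.0124
grasp_force: 80.2
```

```bash
python3 -m jog '0 0 0.001 0 0 0 1;0 0 0 0 0 0 1;0 0 0 0 0 0 1'
python3 -m jog '0 0 0 0 0 0 0.6;0 0 0 0 0 0 0.2;0 0 0 0 0 0 -0.3;0 0 0 0 0 0 -1;0 0 0 0 0 0 -1;0 0 0 0 0 0 -1;0 0 0 0 0 0 -1;0 0 -0.015 0 0 0 -1;0 0 -0.03 0 0 0 -1;0 0 -0.035 0 0 0 -1;0 0 -0.04 0 0 0 -1;0 0 -0.04 0 0 0 -1'
python3 -m jog '-0.04 0 -0.02 0 0 0 -1;-0.04 0 -0.02 0 0 0 -1;-0.04 0 0 0 0 0 -1;-0.04 0 0 0 0 0 -1;0 0 0 0 0 0 -1;0 0 0 0 0 0 -1'
python3 - <<'E'
from h import *
import pickle
c=cap("top");pickle.dump(c,open("t6.pkl","wb"));save(c,"pics/t6.png")
P=pts(c)
for n,(u,v) in dict(vf=(337,154),vn=(358,349)).items():print(n,P[v-3:v+4,u-3:u+4,2].max())
print(telemetry.get_state()["eef_pos"],telemetry.get_state()["force"])
E
```

```text
time: 19.43
eef_pos: [0.5179, -0.4314, 0.1983]
tcp_rot: [[-0.029, 1.0, 0.0], [1.0, 0.029, -0.001], [-0.001, 0.0, -1.0]]
force: [-0.8, 0.4, 4.0]
finger_gap: 0.0116
grasp_force: 80.9
time: 20.43
eef_pos: [0.5175, -0.4309, 0.3598]
tcp_rot: [[-0.029, 1.0, -0.0], [1.0, 0.029, 0.0], [0.0, -0.0, -1.0]]
force: [0.8, -0.7, -0.7]
finger_gap: 0.0856
grasp_force: 0.0
time: 20.93
eef_pos: [0.5211, -0.5878, 0.3948]
tcp_rot: [[-0.026, 1.0, 0.0], [1.0, 0.026, -0.0], [-0.0, 0.0, -1.0]]
force: [-0.1, 1.1, 0.1]
finger_gap: 0.085
grasp_force: 0.0
vf 0.05650331113059004
vn 1.044427218300663
[ 0.52167042 -0.58603998  0.39468243] [-0.10003642 -0.46279424 -0.48353513]
```

View pics/t6.png

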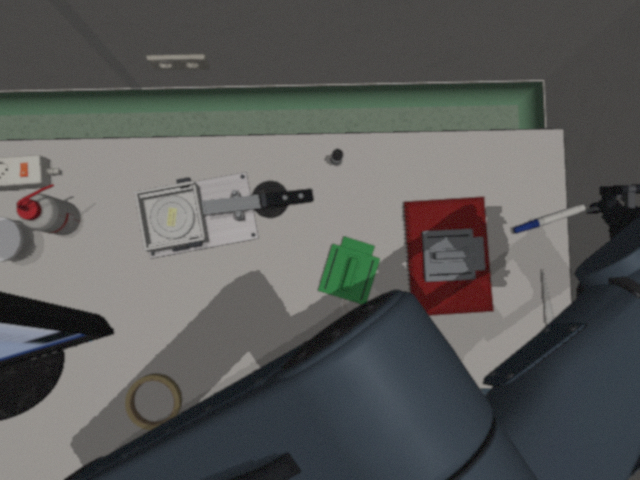

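The box is open. The grey lid lies rib up at (450,255), mid-notebook, and the far vial stands at (337,156). The bar rests on the fulcrum. The arm hides the near vial here, so I'll check it and the lid's flatness numerically.

```bash
python3 - <<'E'
from h import *
import pickle
P=pts(pickle.load(open("t6.pkl","rb")));m=np.zeros(P.shape[:2],bool);m[228:282,422:474]=1;m&=(P[...,2]>.018)&(P[...,2]<.03);q=P[m]
print("lid top plane",np.linalg.lstsq(np.c_[q[:,:2]-q[:,:2].mean(0),np.ones(len(q))],q[:,2],rcond=None)[0],q.mean(0),m.sum())
for n in("scene",):
    P=pts(cap(n));d=np.hypot(P[...,0]-.355,P[...,1]+.262);q=P[(d<.025)&(P[...,2]>.006)&(P[...,2]<.1)];print("near vial",len(q),q.max(0)if len(q) else 0,q.min(0) if len(q) else 0)
E
```

```text
lid top plane [-0.0009393   0.00392543  0.02004996] [ 0.51850705 -0.43124872  0.02004996] 1506
near vial 411 [ 0.36588139 -0.25529155  0.05604035] [ 0.34329611 -0.27859686  0.00602358]
```

The lid is flat and centred, and both vials stand.

```bash
python3 -c "
from workcell import hand_in
print(hand_in())"
```

```text
the job is handed in; nothing more can be done
None
```

I pried the lid loose with the bar, then lifted it off and laid it flat, rib up, in the middle of the notebook; both vials are standing, and I handed the job in at about 21 s, though no verdict came back.

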